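Turn the banding wheel once round

ROBOT

A 7-joint arm with a two-finger parallel gripper is mounted at the origin on the work surface; the furniture and walls round the work are solid. World frame = base frame: x ahead of the robot, y to its left, z up, the work surface at z = 0. Lengths are in m, angles in rad, forces in N, time in s.
With the tool pointing down it reaches from about 0.425 to 0.875 m from the base axis. Payload 9.9 kg.
Tool frame: the origin (TCP) lies on the centre line of the jaws, within the pads' length; the fingertips stand 14 mm ahead of it and the grasp point (between the pads) lies 5 mm behind it; z points along the fingers, y is the line along which they close (so a half turn about z gives the same grasp; the last joint's range is limited). The gripper opens to 85 mm and grips with 20 to 120 N. Pads are 22 mm wide; open, the fingers measure 114 mm over their backs; the gripper's body (76 mm by 85 mm) begins 54 mm behind the grasp point. The pads swing forward as they close: fully open they stand 13 mm farther back than shut.
Start: joints at [1.233, 0.576, 0.025, 1.437, -0.015, 1.129, -0.057], TCP at [0.169, -0.653, 0.245] pointing down, gripper open.
Joint ranges: [-2.76, 2.76], [-0.34, 2.15], [-1.52, 1.57], [0.19, 2.46], [-1.09, 4.23], [0.17, 1.99], [-2.82, 2.82]. Speed limits (rad/s): [2.22, 2.22, 3.01, 3.01, 3.14, 3.14, 3.14].

INTERFACE

Orientations are given as a unit quaternion [x, y, z, w].
In Python, from cell import env, eyes gives the robot as it stands. The module is installed in compiled form; this text tells all that it offers.
- The arm moves only by the shell command python3 -m creep 'ROWS' [FORCE]. ROWS is JSON, a list of rows, each a list of 7 numbers: the shift along the tool's x, y, z scaled (see below), then the turn, a rotation vector about the tool's x, y, z scaled (see below), then the gripper's target within -1 to 1 (shut at 1, half-way at 0, fully open at -1). A call has 1 to 20 rows; each row shifts and turns the commanded pose from where the row before left it, along the tool's axes as they then stand; what a row does not reach is not made up. The controller multiplies each number of a shift by 60 mm and each number of a turn by 10 degrees. A row lasts 1/8 s, in which the tool goes at most 62.5 mm and 10.7 degrees, less where a joint would pass 70% of its speed; a pose out of reach is approached as far as the arm can. A call with a number of a shift or a turn outside -1 to 1 is refused whole. A call with a gripper value outside its range is refused whole. The fingers move at their own pace and stop on an object; FORCE is the grip in N (left out, the last holds). Time passes only in rows, so rows that do not move let the fingers close. It gives the time, the measured TCP pose, the force, the opening and the grip force at its end, in the units of the state.
- env.state(): the state, without advancing time (a new reading comes with each control period).
- eyes.capture(name): name is "side" or "top"; returns a dict with "frame" (480x640x3 uint8, red, green, blue), "range_z" (480x640 float32, m along the optical axis (not along the pixel's ray), 0 where there is no reading), "K" (3x3 intrinsics, pixels), "R" (3x3) and "t" (3): a world point X has camera coordinates R X + t. Camera axes: x right, y down, z forward; pixel columns grow to the right and rows downward; lengths in m; the calibration is good to about 2 mm. A picture is of the moment at which its call begins.
- env.job_done(): hands the job in; it is judged then, once.
The state is a dict: "clock": time; "qpos": joint angles; "dq": joint speeds; "tau": joint torques, N m; "tool_pos": TCP position; "tool_rot": TCP orientation; "contact_force": force on the tool from outside, world axes, zero at the start; "torque": the same for the moment, N m; "opening": opening from 0.0 (shut) to 1.0 (fully open); "grip_force": force on a finger pad.
Only numpy, scipy, OpenCV 4.12 (cv2) and the standard library are available. Lean on these libraries where they do the work, as an engineer would, in place of code of your own. Each camera call takes 0.05 s, during which the arm holds its last target. There are 200 camera calls.

TASK

Give the banding wheel (the round blue turntable with the black handle knob) one full turn clockwise as seen from above, so that the pink glass flower on it can be checked from every side. Stop with the knob back at the red pointer on the stand, let go, and keep the flower lying upright in the middle of the wheel.

Things in the scene. Friction and masses are not known exactly. Their poses are not given: they have to be found in the camera images.
- wheel (a joint): Turning angle of the wheel's head in rad: 0 when the knob stands at the red pointer, grows clockwise as seen from above, counts on past a turn (one full turn = 6.28). It starts within 0.12 of 0. The head turns freely without stops about the stand's upright axis, with light friction (about 1.2 N at the knob), and stays where it is left.
- wheel_knob (a point): Centre of the top end of the black handle knob: an upright round knob 18 mm in diameter and 38 mm tall, 92 mm above the table at its top (54 mm at its lower end), 65 mm from the wheel's axis. Below it is a thin steel spindle down to the wheel's top face at 40 mm height. The knob spins freely on its own spindle, so it can be held with a fixed hand while it is led round.
- wheel_base: The fixed green stand of the banding wheel; origin on the wheel's upright axis at table height. The blue enamelled disc on it is 180 mm in diameter, top face 40 mm above the table. The red pointer stands just outside the disc in the stand's own +x direction, 105 mm from the axis, its top at 43 mm; a short red line on the disc beyond the knob meets it at angle 0. The stand may be turned any way.
- pink_blossom: Loose pink glass flower, 57x59x21 mm, 60 g, lying near the middle of the wheel's top face; origin at the centre of its underside, z up. It rides round with the wheel; its top is 61 mm above the table.
Not all that is in view belongs to the job. What is shaped like the wheel_base but purple is not meant.

How it is judged:
By the outcome, as a careful person would: the job done as asked, in the order asked, and still so for the second after the job is handed in, with the robot touching nothing.
It also fails if it takes over 42 s, if anything falls off the work surface, if the arm or the gripper's body presses on something with over 40 N, if the wrist force passes 120 N, or if a joint passes its speed limit or range.

## Working session

There is one attempt and no reset: what is moved stays moved. The work goes in short steps, Python scripts to look and compute and a shell command to move; the robot and the scene stay as the last step left them, time stands still between calls to the robot, and variables do not carry over. Pictures are saved under pics/ and viewed, at most 10 in all, crops included, and the job is handed in when it is done.

```bash
mkdir -p pics; python3 - <<'E'
from cell import env, eyes
import cv2, numpy as np
s=env.state(); print({k:np.round(v,3).tolist() for k,v in s.items()})
for n in ("top","side"):
    c=eyes.capture(n); np.savez(f"pics/{n}0.npz",**c)
    cv2.imwrite(f"pics/{n}0.png",c["frame"][:,:,::-1])
    print(n,c["K"].round(1).tolist(),c["R"].round(3).tolist(),c["t"].round(3).tolist())
E
```

```text
{'clock': 0.0, 'qpos': [1.233, 0.577, 0.025, 1.438, -0.015, 1.129, -0.056], 'dq': [-0.0, -0.001, -0.0, -0.002, 0.001, -0.001, 0.0], 'tau': [0.0, -76.577, 2.25, -28.597, 0.015, 0.013, 0.0], 'tool_pos': [0.169, -0.653, 0.244], 'tool_rot': [0.992, 0.127, -0.0, -0.001], 'contact_force': [0.169, 0.136, -0.211], 'torque': [0.033, -0.042, -0.026], 'grip_force': 0.0, 'opening': 0.999}
top [[501.3, 0.0, 320.7], [0.0, 501.3, 240.8], [0.0, 0.0, 1.0]] [[0.018, -0.999, 0.029], [-0.996, -0.021, -0.088], [0.088, -0.027, -0.996]] [-0.319, 0.52, 0.941]
side [[593.5, 0.0, 323.5], [0.0, 593.5, 238.2], [0.0, 0.0, 1.0]] [[-0.882, -0.471, 0.013], [-0.269, 0.481, -0.835], [0.387, -0.74, -0.551]] [0.311, 0.357, 0.485]
```

View pics/top0.png

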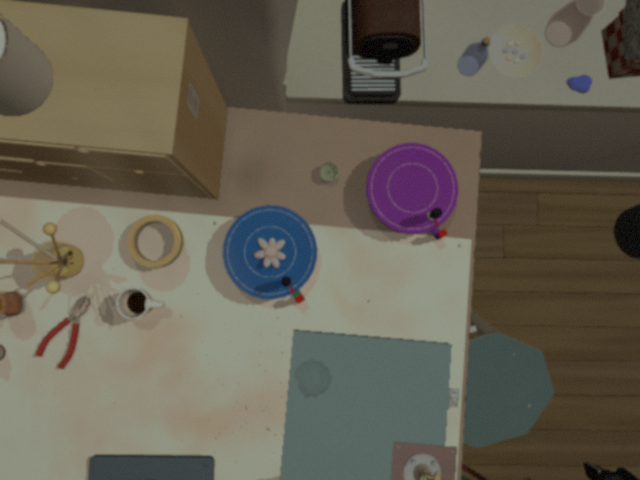

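View pics/side0.png

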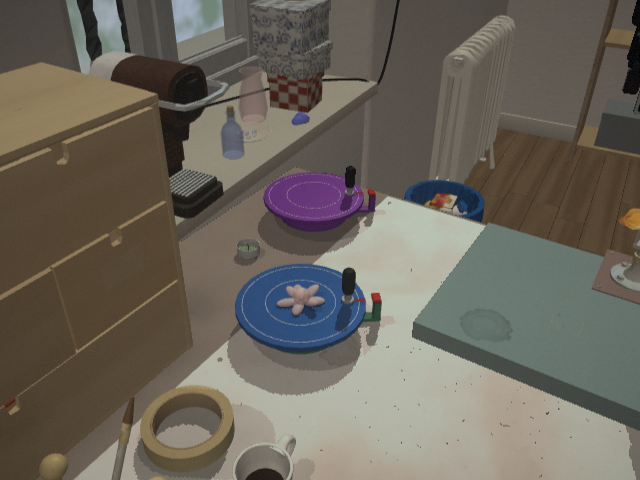

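The top view shows two wheels: blue at (270,252), with the flower and a black knob at (287,282), and purple at (413,188). The blue one fits: it is the blue disc on a green stand carrying the pink flower, and purple is excluded. I'll measure it and confirm in a crop.

```bash
cat > h.py <<'E'
import numpy as np, cv2
def ray(c,u,v,z):
    C=-c["R"].T@c["t"]; d=c["R"].T@np.linalg.inv(c["K"])@np.array([u,v,1.]); return C+d*(z-C[2])/d[2]
def proj(c,X):
    p=c["K"]@(c["R"]@np.asarray(X)+c["t"]); return p[:2]/p[2]
def cents(m,off=(0,0),amin=8):
    n,l,s,ce=cv2.connectedComponentsWithStats(m.astype(np.uint8)); return [(int(s[i,4]),(ce[i]+off).round(1).tolist(),s[i,:4].tolist()) for i in range(1,n) if s[i,4]>=amin]
def masks(c):
    f=cv2.cvtColor(c["frame"],cv2.COLOR_RGB2HSV); h,s,v=[f[...,i].astype(int) for i in range(3)]
    return dict(blue=(h>98)&(h<122)&(s>120)&(v>50),red=((h<7)|(h>173))&(s>150)&(v>80),dark=(v<48),pink=((h<14)|(h>165))&(s>20)&(s<130)&(v>140))
E
python3 - <<'E'
from h import *
for n,box in (("top",(215,195,325,310)),("side",(225,255,395,355))):
    c=dict(np.load(f"pics/{n}0.npz")); M=masks(c); x0,y0,x1,y1=box
    for k in M: 
        m=np.zeros((480,640),bool); m[y0:y1,x0:x1]=M[k][y0:y1,x0:x1]
        print(n,k,cents(m))
        if k=="blue":
            ct=max(cv2.findContours(m.astype(np.uint8),cv2.RETR_EXTERNAL,cv2.CHAIN_APPROX_NONE)[0],key=len)
            P=np.array([ray(c,u,v,0.04)[:2] for u,v in cv2.convexHull(ct)[:,0].astype(float)])
            (e,r)=cv2.minEnclosingCircle(P.astype(np.float32)); A=np.c_[2*P,np.ones(len(P))]; q=np.linalg.lstsq(A,(P**2).sum(1),rcond=None)[0]
            print("disc",e,r,q[:2],np.sqrt(q[2]+q[:2]@q[:2]))
    if n=="top": T=cv2.resize(c["frame"][y0:y1,x0:x1],None,fx=4,fy=4,interpolation=2)
    else: S=cv2.resize(c["frame"][y0:y1,x0:x1],None,fx=2,fy=2,interpolation=2)
im=np.zeros((460,800,3),np.uint8); im[:,:440]=T; im[:200,440:780]=S
cv2.imwrite("pics/crop0.png",im[:,:,::-1])
E
```

```text
top blue [(5134, [269.9, 251.0], [224, 206, 92, 92])]
disc (0.5016404390335083, -0.2114533632993698) 0.08837991952896118 [ 0.50252947 -0.21215205] 0.08698269695378631
top red [(40, [299.0, 298.4], [295, 295, 9, 8])]
top dark [(56, [285.6, 281.2], [282, 277, 8, 9])]
top pink []
side blue [(6725, [296.6, 309.4], [235, 264, 130, 87]), (61, [358.6, 291.2], [355, 283, 9, 15])]
disc (0.5003823637962341, -0.20937113463878632) 0.09173456579446793 [ 0.50118568 -0.20945481] 0.08987244534714174
side red [(63, [375.7, 296.8], [372, 293, 9, 9]), (14, [360.2, 299.6], [357, 299, 8, 2])]
side dark [(283, [348.0, 281.7], [342, 268, 13, 27])]
side pink [(192, [301.7, 290.8], [287, 285, 32, 13]), (55, [314.0, 300.3], [308, 297, 16, 7]), (44, [284.8, 301.7], [278, 300, 16, 4]), (51, [296.5, 308.4], [293, 304, 10, 9])]
```

View pics/crop0.png

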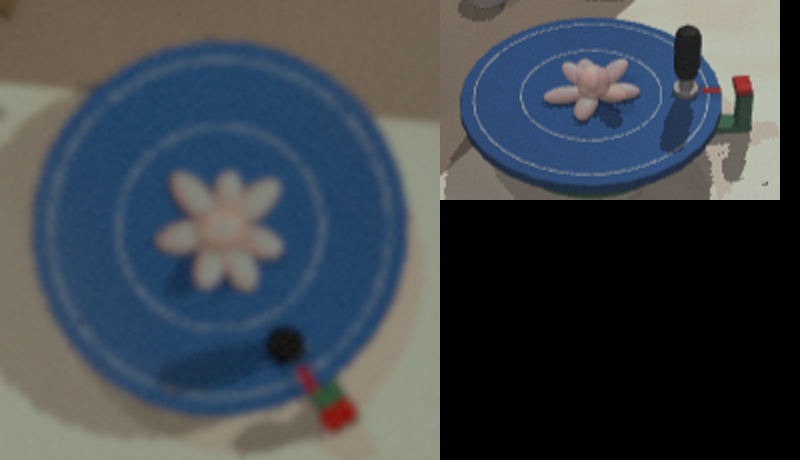

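The crop confirms it. The blue wheel has a green stand and a red pointer (top view (299,298)), the flower sits in the middle, and the knob is near the pointer. Next I'll compute geometry, clearances and the first move.

```bash
python3 - <<'E'
from h import *
from cell import env
c0=dict(np.load("pics/top0.npz")); c1=dict(np.load("pics/side0.npz"))
print("cams",-c0["R"].T@c0["t"],-c1["R"].T@c1["t"])
C=np.array([.5018,-.2108])
def show(n,p): d=p[:2]-C; print(n,p.round(4),"r",np.hypot(*d).round(4),"ang",np.degrees(np.arctan2(d[1],d[0])).round(1))
show("knob top",ray(c0,285.6,281.2,.088)); show("knob side-mid",ray(c1,348,281.7,.073)); show("knob side top",ray(c1,348.8,270.5,.092))
show("ptr top",ray(c0,299,298.4,.042)); show("ptr side",ray(c1,375.7,296.8,.041)); show("line side",ray(c1,360.2,299.6,.04)); show("flower top",ray(c0,270.5,252,.055)); show("flower side",ray(c1,301,295,.05))
# obstacles: heights within 0.3 m of wheel centre
for c in (c0,c1):
    z=c["range_z"]; v,u=np.nonzero(z>0); d=z[v,u]
    X=(np.linalg.inv(c["K"])@np.array([u,v,np.ones_like(u)])*d-c["t"][:,None]).T@c["R"]
    m=(X[:,2]>.1)&(np.hypot(*(X[:,:2]-C).T)<.4)&(X[:,0]<.9)
    g={}
    for p in X[m]: k=(round(p[0]/.05)*.05,round(p[1]/.05)*.05); g[k]=max(g.get(k,0),p[2])
    print({(round(a,2),round(b,2)):round(h,2) for (a,b),h in sorted(g.items())})
E
```

```text
cams [ 0.44040024 -0.28266522  0.99190291] [0.18283398 0.3332947  0.56111502]
knob top [ 0.4464 -0.2457  0.088 ] r 0.0655 ang -147.8
knob side-mid [ 0.447  -0.2449  0.073 ] r 0.0646 ang -148.1
knob side top [ 0.4465 -0.2448  0.092 ] r 0.0649 ang -148.4
ptr top [ 0.4149 -0.2698  0.042 ] r 0.105 ang -145.8
ptr side [ 0.4156 -0.2708  0.041 ] r 0.105 ang -145.2
line side [ 0.4323 -0.2559  0.04  ] r 0.0829 ang -147.0
flower top [ 0.5004 -0.2149  0.055 ] r 0.0043 ang -108.6
flower side [ 0.5025 -0.2143  0.05  ] r 0.0036 ang -79.0
{(0.4, 0.15): np.float64(0.14), (0.45, 0.15): np.float64(0.14), (0.5, 0.1): np.float64(0.17), (0.5, 0.15): np.float64(0.13), (0.55, 0.15): np.float64(0.13), (0.6, -0.1): np.float64(0.36), (0.6, -0.05): np.float64(0.35), (0.6, 0.0): np.float64(0.35), (0.6, 0.05): np.float64(0.35), (0.6, 0.1): np.float64(0.35), (0.6, 0.15): np.float64(0.33), (0.65, -0.1): np.float64(0.35), (0.65, -0.05): np.float64(0.35), (0.65, 0.0): np.float64(0.35), (0.65, 0.05): np.float64(0.46), (0.65, 0.1): np.float64(0.42), (0.65, 0.15): np.float64(0.27), (0.7, -0.1): np.float64(0.35), (0.7, 
[... 1481 characters left out ...]
0.7, -0.1): np.float64(0.35), (0.7, -0.05): np.float64(0.35), (0.7, 0.0): np.float64(0.35), (0.7, 0.05): np.float64(0.19), (0.75, -0.45): np.float64(0.22), (0.75, -0.4): np.float64(0.22), (0.75, -0.35): np.float64(0.22), (0.75, -0.1): np.float64(0.35), (0.75, -0.05): np.float64(0.35), (0.75, 0.0): np.float64(0.35), (0.8, -0.45): np.float64(0.25), (0.8, -0.4): np.float64(0.26), (0.8, -0.35): np.float64(0.25), (0.8, -0.1): np.float64(0.35), (0.8, -0.05): np.float64(0.35), (0.85, -0.45): np.float64(0.26), (0.85, -0.4): np.float64(0.26), (0.85, -0.35): np.float64(0.26), (0.85, -0.25): np.float64(0.39), (0.85, -0.2): np.float64(0.4), (0.85, -0.15): np.float64(0.41), (0.85, -0.1): np.float64(0.4)}
```

Knob top is at about (0.4465,-0.245), wheel axis at about (0.502,-0.211), pointer direction about -145.5°. The cabinet corner is near (0.59,-0.11). I'll yaw the hand so the jaws close tangentially, then go above the knob.

```bash
python3 -m creep '[[0,0,0,0,0,-0.87,0],[0,0,0,0,0,-0.87,0],[0.3,-0.14,0,0,0,0,0],[0.63,-0.28,0,0,0,0,0],[0.63,-0.28,0,0,0,0,0],[0.63,-0.28,0,0,0,0,0],[0.63,-0.28,0,0,0,0,0],[0.63,-0.28,0,0,0,0,0],[0.63,-0.28,0,0,0,0,0],[0.63,-0.28,0,0,0,0,0],[0.63,-0.28,0,0,0,0,0],[0.63,-0.28,0,0,0,0,0],[0.63,-0.28,0.3,0,0,0,0],[0.63,-0.28,0.5,0,0,0,0],[0.3,-0.14,0.5,0,0,0,0],[0,0,0,0,0,0,0],[0,0,0,0,0,0,0]]' 20
python3 - <<'E'
from h import *
from cell import env
from scipy.spatial.transform import Rotation as Ro
s=env.state(); R=Ro.from_quat(s["tool_rot"]).as_matrix(); print(s["clock"],s["tool_pos"],R.round(3).tolist(),s["contact_force"])
d=np.array([.4465,-.245,.076])-s["tool_pos"]; print("units",(R.T@d/.06).round(3))
X=[]
for n in ("top0","side0"):
    c=dict(np.load(f"pics/{n}.npz")); z=c["range_z"]; v,u=np.nonzero(z>0); d=z[v,u]
    X.append((np.linalg.inv(c["K"])@np.array([u,v,np.ones_like(u)])*d-c["t"][:,None]).T@c["R"])
X=np.vstack(X); m=(X[:,2]>.12)&(X[:,2]<.4)&(X[:,0]>.45)&(X[:,0]<.8)&(X[:,1]>-.2)&(X[:,1]<.05); P=X[m]
print("cab min x,y pct",np.percentile(P,[0.5,2,5],axis=0).round(3).tolist())
E
```

```text
clock: 2.22
tool_pos: [0.446, -0.2443, 0.1679]
tool_rot: [0.962, 0.275, -0.0, 0.0]
contact_force: [0.1, -0.7, -0.6]
opening: 0.501
grip_force: 0.0
2.225 [ 0.44595024 -0.24433188  0.16793732] [[0.849, 0.528, -0.0], [0.528, -0.849, -0.001], [-0.0, 0.001, -1.0]] [ 0.0632039  -0.71020853 -0.58822327]
units [0.002 0.013 1.532]
cab min x,y pct [[0.605, -0.116, 0.124], [0.606, -0.114, 0.132], [0.606, -0.11, 0.148]]
```

The tool arrived as planned. Descending and gripping.

```bash
python3 -m creep '[[0,0.01,0.3,0,0,0,0],[0,0,0.4,0,0,0,0],[0,0,0.4,0,0,0,0],[0,0,0.3,0,0,0,0],[0,0,0.13,0,0,0,0],[0,0,0,0,0,0,0],[0,0,0,0,0,0,1],[0,0,0,0,0,0,1],[0,0,0,0,0,0,1],[0,0,0,0,0,0,1],[0,0,0,0,0,0,1],[0,0,0,0,0,0,1]]' 25
python3 - <<'E'
from h import *
from cell import env,eyes
c=eyes.capture("side"); cv2.imwrite("pics/grip.png",cv2.resize(c["frame"][150:390,200:500],None,fx=2,fy=2)[:,:,::-1])
E
```

```text
clock: 3.72
tool_pos: [0.4471, -0.2443, 0.0764]
tool_rot: [0.961, 0.275, 0.001, 0.001]
contact_force: [-0.7, -1.1, 6.7]
opening: 0.197
grip_force: 24.5
```

View pics/grip.png

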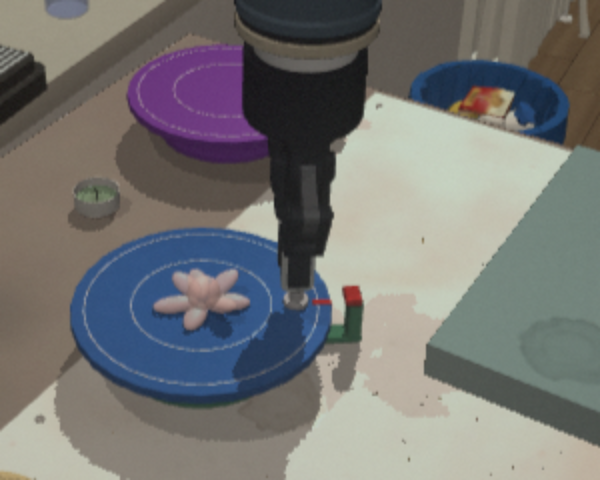

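The side view shows the jaws closed on the knob at about crop (297,270), with the flower untouched. I'll compute rows for the first quarter arc.

```bash
cat > nxt.py <<'E'
import sys; from h import *
from cell import env
from scipy.spatial.transform import Rotation as Ro
# usage: nxt.py goal_deg(clockwise from pointer) stepdeg [cx cy]
C=np.array([.5018,-.2108]); END=-145.5; r=.065
if len(sys.argv)>3: C=np.array([float(sys.argv[3]),float(sys.argv[4])])
s=env.state(); R=Ro.from_quat(s["tool_rot"]).as_matrix(); p=s["tool_pos"]; d=p[:2]-C
a=np.degrees(np.arctan2(d[1],d[0])); goal,st=float(sys.argv[1]),float(sys.argv[2])
turn=(END-a)%360; turn=turn-360 if turn>330 and goal<200 else turn
f=s["contact_force"]; u=d/np.hypot(*d)
print("turn now",round(turn,1),"r",np.hypot(*d).round(4),"z",p[2].round(4),"rad F",(f[:2]@u).round(1),"F",f.round(1),"clk",s["clock"],"q",np.round(s["qpos"],2))
n=max(1,round((goal-turn)/st)); A=np.radians(END-np.linspace(turn,goal,n+1)[1:])
W=np.c_[C[0]+r*np.cos(A),C[1]+r*np.sin(A),np.full(n,.076)]
T=np.round((W-p)@R/.06,2); D=np.diff(np.vstack([np.zeros(3),T]),axis=0)
print(",".join("[%g,%g,%g,0,0,0,1]"%tuple(x.round(2)+0.) for x in D))
E
python3 nxt.py 93 6
```

```text
turn now 3.1 r 0.0642 z 0.0764 rad F 0.7 F [-0.5 -0.6  6.7] clk 3.775 q [ 0.49  0.56 -0.13  2.06  0.13  0.53 -0.74]
[-0.01,-0.11,0.01,0,0,0,1],[0.02,-0.11,0,0,0,0,1],[0.03,-0.11,0,0,0,0,1],[0.04,-0.11,0,0,0,0,1],[0.06,-0.1,0,0,0,0,1],[0.06,-0.09,0,0,0,0,1],[0.07,-0.09,0,0,0,0,1],[0.08,-0.08,0,0,0,0,1],[0.09,-0.07,0,0,0,0,1],[0.1,-0.06,0,0,0,0,1],[0.1,-0.05,0,0,0,0,1],[0.1,-0.04,0,0,0,0,1],[0.11,-0.03,0,0,0,0,1],[0.11,-0.02,0,0,0,0,1],[0.12,0,0,0,0,0,1]
```

```bash
python3 -m creep '[[0,-0.05,0,0,0,0,1],[0,-0.09,0,0,0,0,1],[0.02,-0.11,0,0,0,0,1],[0.03,-0.11,0,0,0,0,1],[0.05,-0.1,0,0,0,0,1],[0.06,-0.1,0,0,0,0,1],[0.06,-0.09,0,0,0,0,1],[0.07,-0.09,0,0,0,0,1],[0.08,-0.08,0,0,0,0,1],[0.09,-0.07,0,0,0,0,1],[0.1,-0.06,0,0,0,0,1],[0.1,-0.05,0,0,0,0,1],[0.1,-0.04,0,0,0,0,1],[0.11,-0.03,0,0,0,0,1],[0.08,-0.01,0,0,0,0,1],[0,0,0,0,0,0,1]]'; python3 nxt.py 180 6
```

```text
clock: 5.78
tool_pos: [0.4636, -0.1602, 0.0765]
tool_rot: [0.961, 0.275, 0.003, 0.002]
contact_force: [7.5, -6.8, 1.9]
opening: 0.204
grip_force: 24.5
turn now 87.5 r 0.0634 z 0.0765 rad F -9.9 F [ 7.5 -6.8  1.9] clk 5.775 q [ 0.31  0.54 -0.1   2.11  0.12  0.49 -0.9 ]
[0.11,-0.03,0.01,0,0,0,1],[0.12,0.01,0,0,0,0,1],[0.12,0.02,0,0,0,0,1],[0.11,0.03,0,0,0,0,1],[0.1,0.05,0,0,0,0,1],[0.11,0.05,0,0,0,0,1],[0.09,0.07,0,0,0,0,1],[0.09,0.08,0,0,0,0,1],[0.08,0.08,0,0,0,0,1],[0.07,0.1,0,0,0,0,1],[0.06,0.1,0,0,0,0,1],[0.05,0.1,0.01,0,0,0,1],[0.03,0.11,0,0,0,0,1],[0.03,0.12,0,0,0,0,1],[0.01,0.11,0,0,0,0,1]
```

The radial pull of 10 N inward suggests the axis is nearer (0.5033,-0.2117). Re-planning with that.

```bash
python3 nxt.py 180 6 .5033 -.2117
```

```text
turn now 86.9 r 0.065 z 0.0765 rad F -9.9 F [ 7.5 -6.8  1.9] clk 5.775 q [ 0.31  0.54 -0.1   2.11  0.12  0.49 -0.9 ]
[0.11,0,0.01,0,0,0,1],[0.11,0,0,0,0,0,1],[0.11,0.02,0,0,0,0,1],[0.1,0.03,0,0,0,0,1],[0.11,0.03,0,0,0,0,1],[0.1,0.05,0,0,0,0,1],[0.09,0.06,0,0,0,0,1],[0.09,0.07,0,0,0,0,1],[0.08,0.08,0,0,0,0,1],[0.07,0.08,0,0,0,0,1],[0.06,0.09,0,0,0,0,1],[0.05,0.1,0.01,0,0,0,1],[0.05,0.1,0,0,0,0,1],[0.03,0.1,0,0,0,0,1],[0.02,0.11,0,0,0,0,1],[0.01,0.11,0,0,0,0,1]
```

```bash
python3 -m creep '[[0.07,0.02,0,0,0,0,1],[0.11,0.02,0,0,0,0,1],[0.12,0.02,0,0,0,0,1],[0.11,0.03,0,0,0,0,1],[0.11,0.03,0,0,0,0,1],[0.1,0.05,0,0,0,0,1],[0.09,0.06,0,0,0,0,1],[0.09,0.07,0,0,0,0,1],[0.08,0.08,0,0,0,0,1],[0.07,0.08,0,0,0,0,1],[0.06,0.09,0,0,0,0,1],[0.05,0.1,0,0,0,0,1],[0.05,0.1,0,0,0,0,1],[0.03,0.1,0,0,0,0,1],[0.02,0.1,0,0,0,0,1],[0.01,0.06,0,0,0,0,1],[0,0,0,0,0,0,1]]'; python3 nxt.py 270 6 .5033 -.2117
```

```text
clock: 7.9
tool_pos: [0.5544, -0.1718, 0.0765]
tool_rot: [0.961, 0.276, 0.002, 0.0]
contact_force: [5.5, 3.0, 5.2]
opening: 0.197
grip_force: 24.8
turn now 176.5 r 0.0648 z 0.0765 rad F 6.2 F [5.5 3.  5.2] clk 7.9 q [ 0.29  0.63 -0.11  1.88  0.11  0.63 -0.89]
[0.01,0.11,0.01,0,0,0,1],[-0.01,0.11,0,0,0,0,1],[-0.01,0.11,0,0,0,0,1],[-0.03,0.11,0,0,0,0,1],[-0.04,0.1,0,0,0,0,1],[-0.05,0.1,0,0,0,0,1],[-0.06,0.09,0,0,0,0,1],[-0.06,0.09,0,0,0,0,1],[-0.08,0.08,0,0,0,0,1],[-0.08,0.07,0,0,0,0,1],[-0.1,0.06,0,0,0,0,1],[-0.09,0.06,0,0,0,0,1],[-0.1,0.04,0,0,0,0,1],[-0.11,0.03,0,0,0,0,1],[-0.11,0.02,0,0,0,0,1],[-0.11,0.01,0,0,0,0,1]
```

```bash
python3 -m creep '[[0.02,0.06,0,0,0,0,1],[0,0.1,0,0,0,0,1],[-0.01,0.11,0,0,0,0,1],[-0.02,0.11,0,0,0,0,1],[-0.03,0.11,0,0,0,0,1],[-0.04,0.1,0,0,0,0,1],[-0.05,0.1,0,0,0,0,1],[-0.06,0.09,0,0,0,0,1],[-0.06,0.09,0,0,0,0,1],[-0.08,0.08,0,0,0,0,1],[-0.08,0.07,0,0,0,0,1],[-0.1,0.06,0,0,0,0,1],[-0.09,0.06,0,0,0,0,1],[-0.1,0.04,0,0,0,0,1],[-0.11,0.03,0,0,0,0,1],[-0.1,0.02,0,0,0,0,1],[-0.06,0,0,0,0,0,1],[0,0,0,0,0,0,1]]'; python3 nxt.py 360 6 .5033 -.2117; python3 - <<'E'
from h import *
from cell import eyes
c=eyes.capture("side"); np.savez("pics/m.npz",**c); cv2.imwrite("pics/mid.png",cv2.resize(c["frame"][200:380,200:440],None,fx=2,fy=2)[:,:,::-1])
E
```

```text
clock: 10.15
tool_pos: [0.5411, -0.2651, 0.0764]
tool_rot: [0.961, 0.275, -0.0, -0.001]
contact_force: [-4.6, 3.9, 13.9]
opening: 0.199
grip_force: 25.6
turn now 269.2 r 0.0654 z 0.0764 rad F -5.8 F [-4.6  3.9 13.9] clk 10.15 q [ 0.45  0.66 -0.12  1.81  0.12  0.68 -0.75]
[-0.11,-0.01,0.01,0,0,0,1],[-0.12,-0.01,0,0,0,0,1],[-0.11,-0.02,0,0,0,0,1],[-0.11,-0.04,0,0,0,0,1],[-0.1,-0.04,0,0,0,0,1],[-0.1,-0.06,0,0,0,0,1],[-0.1,-0.07,0,0,0,0,1],[-0.08,-0.07,0,0,0,0,1],[-0.08,-0.09,0,0,0,0,1],[-0.06,-0.09,0,0,0,0,1],[-0.06,-0.1,0,0,0,0,1],[-0.05,-0.11,0,0,0,0,1],[-0.03,-0.1,0,0,0,0,1],[-0.02,-0.12,0,0,0,0,1],[-0.02,-0.11,0,0,0,0,1]
```

View pics/mid.png

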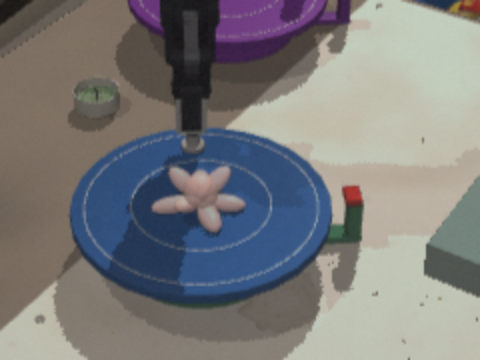

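The side crop shows the knob at the far side (193,140), about three quarters round, with the flower central and upright. Continuing to just short of the pointer.

```bash
python3 -m creep '[[-0.07,0,-0.01,0,0,0,1],[-0.11,-0.01,-0.01,0,0,0,1],[-0.12,-0.02,0,0,0,0,1],[-0.11,-0.02,0,0,0,0,1],[-0.1,-0.04,0,0,0,0,1],[-0.1,-0.05,0,0,0,0,1],[-0.1,-0.06,0,0,0,0,1],[-0.1,-0.07,0,0,0,0,1],[-0.08,-0.07,0,0,0,0,1],[-0.08,-0.09,0,0,0,0,1],[-0.06,-0.09,0,0,0,0,1],[-0.06,-0.1,0,0,0,0,1],[-0.05,-0.1,0,0,0,0,1],[-0.03,-0.1,0,0,0,0,1],[-0.02,-0.09,0,0,0,0,1],[-0.01,-0.05,0,0,0,0,1],[0,0,0,0,0,0,1],[0,0,0,0,0,0,1]]'; python3 nxt.py 360 3 .5033 -.2117; cat > look.py <<'E'
from h import *
from cell import eyes
import sys
C=np.array([.5033,-.2117])
def show(n,p): d=p[:2]-C; print(n,p.round(4),"r",np.hypot(*d).round(4),"ang",np.degrees(np.arctan2(d[1],d[0])).round(1))
T=[]
for n,box,zs in (("side",(330,260,400,320),dict(red=.041)),("top",(265,260,325,310),dict(red=.042,dark=.088))):
    c=eyes.capture(n); x0,y0,x1,y1=box; M=masks(c)
    for k,z in zs.items():
        m=np.zeros((480,640),bool); m[y0:y1,x0:x1]=M[k][y0:y1,x0:x1]
        for a,ce,b in cents(m,amin=5): show(f"{n} {k} {a} {ce}",ray(c,*ce,z))
    b=(220,250,400,360) if n=="side" else (215,195,325,305)
    T.append(cv2.resize(c["frame"][b[1]:b[3],b[0]:b[2]],(396 if n=="top" else 400,396 if n=="top" else 244),interpolation=2))
im=np.zeros((396,800,3),np.uint8); im[:244,:400]=T[0]; im[:,400:796]=T[1]
cv2.imwrite(sys.argv[1],im[:,:,::-1])
E
python3 look.py pics/end1.png
```

```text
clock: 12.45
tool_pos: [0.4531, -0.2536, 0.0766]
tool_rot: [0.961, 0.276, 0.002, -0.0]
contact_force: [9.7, 9.9, -5.1]
opening: 0.197
grip_force: 24.9
turn now 354.7 r 0.0654 z 0.0766 rad F -13.8 F [ 9.7  9.9 -5.1] clk 12.45 q [ 0.51  0.57 -0.13  2.03  0.13  0.54 -0.72]
[0,-0.05,0.01,0,0,0,1],[0,-0.05,0,0,0,0,1]
side red 63 [375.8, 297.1] [ 0.4152 -0.2702  0.041 ] r 0.1058 ang -146.4
side red 11 [357.9, 294.3] [ 0.4396 -0.2638  0.041 ] r 0.0823 ang -140.8
top dark 8 [318.1, 272.5] [ 0.4631 -0.3037  0.088 ] r 0.1004 ang -113.6
top dark 6 [305.0, 279.2] [ 0.4506 -0.2804  0.088 ] r 0.0866 ang -127.5
```

View pics/end1.png

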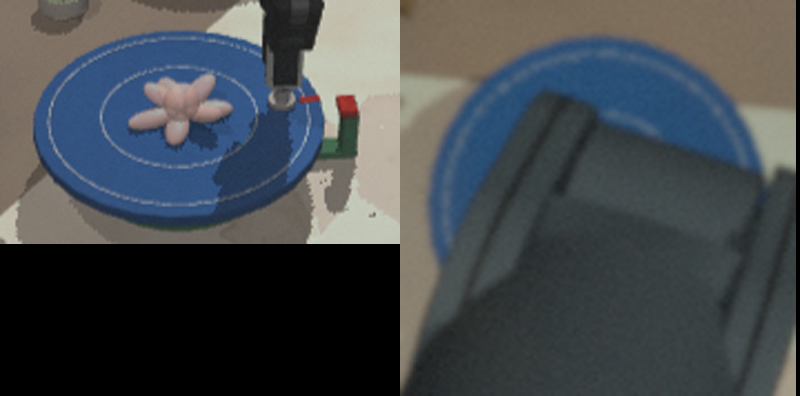

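The side crop shows the red line (310,100) short of the pointer (347,105): it reads -140.8° against -146.4°, so 5.6° more clockwise (about 6.4 mm). I'll also ease the radial load.

```bash
python3 -m creep '[[0.01,-0.03,0,0,0,0,1],[0.02,-0.04,0,0,0,0,1],[0.01,-0.03,0,0,0,0,1],[0,-0.01,0,0,0,0,1],[0,0,0,0,0,0,1],[0,0,0,0,0,0,1]]'; python3 look.py pics/end2.png
```

```text
clock: 13.3
tool_pos: [0.4497, -0.2487, 0.0766]
tool_rot: [0.961, 0.275, 0.001, 0.0]
contact_force: [5.3, 2.5, -5.3]
opening: 0.197
grip_force: 25.0
side red 61 [375.8, 297.1] [ 0.4152 -0.2702  0.041 ] r 0.1058 ang -146.4
side red 16 [359.9, 297.4] [ 0.4342 -0.2589  0.041 ] r 0.0837 ang -145.6
top dark 16 [305.7, 262.8] [ 0.4801 -0.2811  0.088 ] r 0.0731 ang -108.5
top dark 19 [314.6, 267.1] [ 0.4727 -0.2972  0.088 ] r 0.0909 ang -109.7
top dark 5 [299.4, 282.0] [ 0.4454 -0.2705  0.088 ] r 0.0825 ang -134.6
```

```bash
python3 -m creep '[[0.01,-0.02,0,0,0,0,1],[0,0,0,0,0,0,1],[0,0,0,0,0,0,1],[0,0,0,0,0,0,0.4],[0,0,0,0,0,0,0.2],[0,0,0,0,0,0,0],[0,0,0,0,0,0,0],[0,0,0,0,0,0,0]]'; python3 look.py pics/end3.png
```

```text
clock: 14.4
tool_pos: [0.4487, -0.2474, 0.0767]
tool_rot: [0.961, 0.275, -0.0, -0.0]
contact_force: [0.1, -0.8, 0.2]
opening: 0.499
grip_force: 0.0
side red 63 [375.8, 297.2] [ 0.4151 -0.27    0.041 ] r 0.1057 ang -146.5
side red 16 [359.9, 298.4] [ 0.4333 -0.257   0.041 ] r 0.0834 ang -147.1
top dark 17 [304.4, 263.4] [ 0.479  -0.2787  0.088 ] r 0.0713 ang -109.9
top dark 6 [311.7, 273.2] [ 0.4616 -0.2922  0.088 ] r 0.0907 ang -117.4
top dark 5 [298.2, 281.2] [ 0.4468 -0.2683  0.088 ] r 0.08 ang -135.0
```

View pics/end3.png

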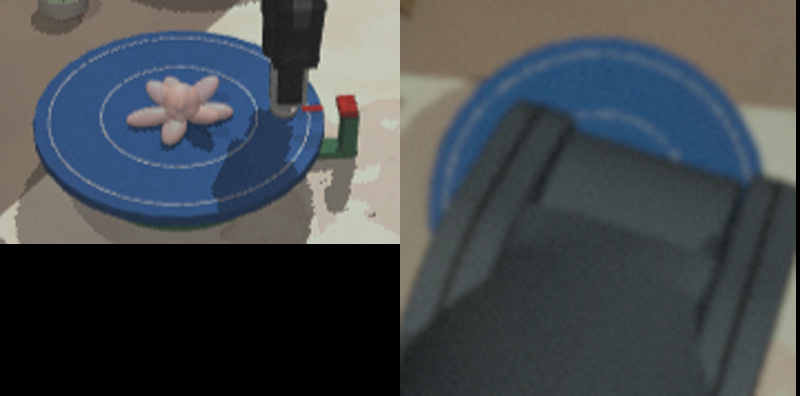

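Let go, with the line within about 1° of the pointer. Lifting clear and moving aside for a free view.

```bash
python3 -m creep '[[0,0,-0.2,0,0,0,0],[0,0,-0.5,0,0,0,0],[0,0,-0.6,0,0,0,0],[0,0,-0.6,0,0,0,0],[-0.3,0.3,-0.2,0,0,0,0],[-0.5,0.5,0,0,0,0,0],[-0.5,0.5,0,0,0,0,0],[-0.5,0.5,0,0,0,0,0],[-0.5,0.5,0,0,0,0,0],[-0.3,0.3,0,0,0,0,0],[0,0,0,0,0,0,0],[0,0,0,0,0,0,0]]'; python3 look.py pics/end4.png
```

```text
clock: 16.0
tool_pos: [0.3992, -0.4614, 0.2031]
tool_rot: [0.961, 0.275, 0.0, -0.0]
contact_force: [0.8, 0.5, 0.3]
opening: 0.505
grip_force: 0.0
side red 66 [375.8, 297.0] [ 0.4153 -0.2704  0.041 ] r 0.1058 ang -146.3
side red 15 [359.7, 298.4] [ 0.4335 -0.2568  0.041 ] r 0.0831 ang -147.1
top red 6 [292.8, 288.7] [ 0.4329 -0.2577  0.042 ] r 0.0841 ang -146.9
top red 40 [299.0, 298.2] [ 0.4153 -0.2698  0.042 ] r 0.1054 ang -146.6
top dark 51 [286.8, 280.5] [ 0.4477 -0.2478  0.088 ] r 0.0663 ang -147.0
```

View pics/end4.png

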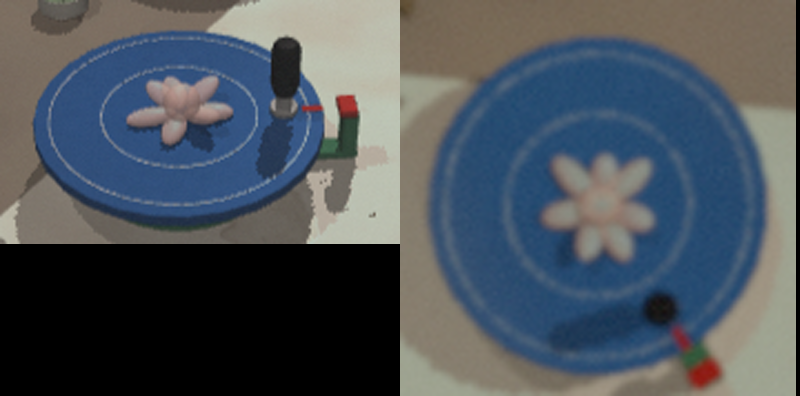

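The knob (660,308), the red line and the pointer (703,373) are in line within about 0.5°. The flower lies upright in the middle and the arm is clear.

```bash
python3 -c "
from cell import env
print(env.job_done())"
```

```text
the job is handed in; nothing more can be done
None
```

The blue wheel was turned one full turn clockwise and released with the knob within about 0.5° of the red pointer, the flower upright in the middle and the arm clear; it was handed in at about 16 s, and no verdict was returned.

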